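# Bring the porcelain dish round to the pointer

### The job

Push on the steel spokes of the turntable with a closed fingertip, gently and without gripping anything, until the small open porcelain dish has come round to the brass pointer that sticks out of the turntable's foot and stands centred on it. Either direction and several pushes are fine; do not push on the platter, and do not touch or lift the dish, the lidded pot or the brush, which simply ride along. Leave everything else on the shelf where it is, and finish with the hand clear.

Things in the scene. Friction and masses are not known exactly. Their poses are not given: they have to be found in the camera images.
- foot: Fixed round foot of the turntable, 190 mm across, mostly hidden under the platter. Origin on the turning axis at shelf level, z up; its own -x axis is the direction in which the pointer sticks out (roughly towards the robot, varies by 0.7 rad either way). Position varies.
- pointer (a point): Inner corner of the pointer, a flat brass lozenge 36 mm across and 14 mm high on a 16 mm wide strip, low on the shelf just outside the platter: 138 mm from the turning axis along the foot's -x. The lozenge ends 174 mm from the axis; it lies lower than the platter's top.
- turntable (a joint): Turning angle of the platter with its spokes, rad: 0 at the start of a run, grows counter-clockwise seen from above. Turns freely both ways, two whole turns each way, with a light friction (about 0.08 N m, under 1 N at a spoke's end), stays where it is left.
- platter: Dark wooden disc, 230 mm across and 14 mm thick, centred on the turning axis; its top is 30 mm above the shelf. It turns with the spokes.
- spokes: Steel hub (28 mm wide, 52 mm high) with three upright flat spokes on the platter. Origin on the turning axis at the platter's top; spokes run outward along its +x and at 120 and 240 degrees from it. Each is 5 mm thick, its top 72 mm above the shelf, and reaches 140 mm from the axis (25 mm past the platter), ending in an upright rod 10 mm across. One thing stands in each bay between spokes.
- dish: Small open white porcelain dish, 68 mm across the rim, 22 mm high, loose in the middle of one bay (which one varies), its centre about 76 mm from the turning axis. Origin at the centre of its underside. This is what must come to the pointer.
- pot: Clear acrylic pot with a closed steel lid and a ball knob, 62 mm across, 60 mm high, loose in another bay. Origin at the centre of its underside.
- brush: Round orange silicone brush standing on its bristles, knob upward, 62 mm across, 58 mm high, loose in the third bay. Origin at the centre of its underside.
- tin: Bystander: flat closed aluminium tin, 60 mm across, 26 mm high, about 205 mm from the turning axis. Origin at the centre of its underside.
- comb: Bystander: black comb lying flat, 160 x 32 x 5 mm, long side along its x, about 210 mm from the turning axis. Origin at the middle of its underside.
- bottle: Bystander: amber glass bottle, 48 mm across, 140 mm high, standing at the left. Origin at the centre of its underside.
- tumbler: Bystander: white ceramic tumbler, 72 mm across, 90 mm high, standing at the right. Origin at the centre of its underside.
Not all that is in view belongs to the job. What is shaped like the dish but brown or turquoise is not meant. There is more than one size of the brush; the job needs the larger.

How it is judged:
On the way:
1. a finger pushes on a spoke and the turntable has turned more than 0.15 rad (contact force between the fingers and spokes above 0.2 N and (value of joint turntable above 0.15 rad or value of joint turntable below -0.15 rad)).
At the end, for the whole second after the job is handed in: The dish's centre is within 14 mm of the pointer's centre line, on the pointer's side; the turntable is at rest; dish, pot and brush stand upright (within 0.15 rad) on the platter in their bays, within 92 mm of the axis (y of dish in the frame of foot between -0.014 and 0.014 m and x of dish in the frame of foot below -0.04 m and velocity of joint turntable between -0.05 and 0.05 rad/s and horizontal distance between each of dish, pot, brush and foot below 0.092 m and angle between each of dish, pot, brush's own z axis and vertical below 0.15 rad and height (world z) of dish between 0.024 and 0.036 m and height (world z) of pot between 0.024 and 0.036 m and height (world z) of brush between 0.024 and 0.036 m); the robot touches nothing.
It fails at once if a spoke is gripped or shoved hard (over 25 N) (contact force between the fingers and spokes above 25 N).
It fails at once if the platter is pushed instead of the spokes (over 4 N) (contact force between the fingers and platter above 4 N).
It fails at once if the turntable is spun (over 3 rad/s) (velocity of joint turntable above 3 rad/s or velocity of joint turntable below -3 rad/s).
It fails at once if the dish, pot or brush is touched (over 1.5 N), lifted or tipped (contact force between the fingers and dish above 1.5 N or contact force between the fingers and pot above 1.5 N or contact force between the fingers and brush above 1.5 N or height (world z) of any of dish, pot, brush above 0.042 m or angle between any of dish, pot, brush's own z axis and vertical above 0.3 rad).
It fails at once if a bystander on the shelf is moved over 20 mm (distance of any of tin, comb, bottle, tumbler from where it was at the start of the episode above 0.02 m).
It also fails if it takes over 54 s, if anything falls off the work surface, if the arm or the gripper's body presses on something with over 40 N, if the wrist force passes 120 N, or if a joint passes its speed limit or range.

### The arm

A 7-joint arm with a two-finger parallel gripper is mounted at the origin on the work surface. World frame = base frame: x ahead of the robot, y to its left, z up, the work surface at z = 0. Lengths are in m, angles in rad, forces in N, time in s.
With the tool pointing down it reaches from about 0.4 to 0.85 m from the base axis. Payload 10.4 kg.
Tool frame: the origin (TCP) lies on the centre line of the jaws, within the pads' length; the fingertips stand 19 mm ahead of it and the grasp point (between the pads) is the TCP; z points along the fingers, x is the direction in which the jaws open and shut, and the axes are right-handed (so a half turn about z gives the same grasp; the last joint's range is limited). The gripper opens to 85 mm and grips with 20 to 120 N. Pads are 22 mm wide; open, the fingers measure 114 mm over their backs; the gripper's body (76 mm by 85 mm) begins 54 mm behind the grasp point. The pads swing forward as they close: fully open they stand 13 mm farther back than shut.
Start: joints at [1.269, 0.332, -0.065, 1.46, 0.022, 1.35, -0.088], TCP at [0.172, -0.601, 0.25] pointing down, gripper open.
Joint ranges: [-2.6, 2.6], [-0.5, 2.12], [-1.47, 1.34], [0.16, 2.42], [-1.27, 4.41], [0.06, 2.06], [-2.6, 2.6]. Speed limits (rad/s): [2.22, 2.22, 2.79, 2.79, 3.14, 3.14, 3.14].

### API

Orientations are given as a unit quaternion [x, y, z, w].
In Python, from cell import arm gives the robot as it stands.
- The arm moves only by the tool carry_out, never from a script. Its argument "commands" is a list of rows, each a list of 7 numbers: the shift along the tool's x, y, z in units of 50 mm (1.0 is 50 mm), then the turn, a rotation vector about the tool's x, y, z in units of 6 degrees (1.0 is 6 degrees), then the opening, from 0 (shut) to 1 (fully open). In form: [[dx, dy, dz, rx, ry, rz, hand], ...]. A call has 1 to 8 rows; each row is the pose to reach, as a shift and turn from the pose commanded when the call began, along the tool's axes at that moment; what a row does not reach only later rows make up. A row lasts 1/8 s, in which the tool goes at most 62.5 mm and 10.7 degrees, less where a joint would pass 70% of its speed; a pose out of reach is approached as far as the arm can. A call with a gripper value outside its range is refused whole. The fingers move at their own pace and stop on an object; "force" is the grip in N (left out, the last holds). Time passes only in rows, so rows that repeat a pose let the fingers close. It gives the time, the measured TCP pose, the force and the opening at its end, in the units of the state.
- arm.observe(): the state, without advancing time (a new reading comes with each control period).
- arm.read_camera(name): name is "scene" or "top"; returns the picture (420x560x3 uint8, red, green, blue); there is no depth.
- arm.camera_params(name): a dict with "vertical_fov" (degrees; the focal length in pixels is half the picture's height over the tangent of half this angle, whatever the lens; pixels are square), "cx", "cy" (the principal point, pixels), "k1" (the pictures are not rectified: a ray, as slopes to the right and down, at radius r is drawn at 1 + k1 r^2 times it, then the intrinsics apply), "T" (4x4, takes a point from camera to world coordinates). Camera axes: x right, y up, looking along -z (the intrinsics and any distortion apply to the point x, -y, -z); pixel columns grow to the right and rows downward; lengths in m; the calibration is good to about 2 mm. A picture is of the moment at which its call begins. camera_params takes no time and is no camera call.
- arm.finish_job(): hands the job in, once; it reports no verdict.
Trained networks look in the newest picture that a camera, given by its name, has taken for a name from the list of things; names that differ only in an ending like _2 or _b are one class to them, and where a whole thing is asked for, a point or a joint stands for the part that bears it (a point fixed in the world has none). Each returns a list of dicts, best first, with "score" (0 to 1); they miss things now and then, are a little off and sometimes report something else, mostly with a low value. They report only what shows in the picture. A call takes as long as a camera call. They do not tell look-alikes from the thing itself.
- arm.recognise(camera, label): "rect" ([left, top, width, height] in pixels, round what is visible of it).
The state is a dict: "time": time; "joints": joint angles; "qd": joint speeds; "joint_torque": joint torques, N m; "ee_pos": TCP position; "tool_rot": TCP orientation; "contact_force": force on the tool from outside, world axes, zero at the start; "ft_torque": the same for the moment, N m; "width": finger opening in m.
Only numpy, scipy, OpenCV 4.12 (cv2) and the standard library are available. Lean on these libraries where they do the work, as an engineer would, in place of code of your own. Each camera call takes 0.05 s, during which the arm holds its last target. There are 200 camera calls.

## Working session

There is one attempt and no reset: what is moved stays moved. The work goes in short steps, Python scripts to look and compute and a tool call to move; the robot and the scene stay as the last step left them, time stands still between calls to the robot, and variables do not carry over. Pictures are saved under pics/ and viewed, about 8 in all and at most 12, crops included, and the job is handed in when it is done.

Besides the shell and the picture viewer there is one more tool, called after "Call:" by a JSON object that holds its "fn" and its "kwargs". carry_out: Moves the arm, as the interface text tells. Its arguments: {"type":"object","properties":{"commands":{"type":"array"},"force":{"type":"number"}},"required":["commands"]}

```bash
ls; mkdir -p pics; cat > h.py <<'E'
import numpy as np, cv2
from cell import arm
def K(n):
    p=arm.camera_params(n); f=210/np.tan(np.radians(p["vertical_fov"]/2)); return p,f
def proj(n,P):
    p,f=K(n); T=np.array(p["T"]); c=(np.atleast_2d(P)-T[:3,3])@T[:3,:3]
    s=np.c_[c[:,0]/-c[:,2],-c[:,1]/-c[:,2]]; r2=(s**2).sum(1,keepdims=True)
    return s*(1+p["k1"]*r2)*f+[p["cx"],p["cy"]]
def unproj(n,uv,z):
    p,f=K(n); T=np.array(p["T"]); d=(np.atleast_2d(uv).astype(float)-[p["cx"],p["cy"]])/f; s=d.copy()
    for _ in range(20): s=d/(1+p["k1"]*(s**2).sum(1,keepdims=True))
    r=np.c_[s[:,0],-s[:,1],-np.ones(len(s))]@T[:3,:3].T
    return T[:3,3]+r*((z-T[2,3])/r[:,2:])
def shot(n,name):
    im=arm.read_camera(n); cv2.imwrite(f"pics/{name}.png",im[...,::-1]); return im
E
python3 - <<'E'
from h import *
for n in("top","scene"):
    shot(n,n+"0"); p,f=K(n); print(n,f,p["k1"],np.round(p["T"],3).tolist())
    for l in("foot","platter","spokes","dish","pot","brush","tin","comb","bottle","tumbler"):
        print(l,[(np.round(d["rect"]).tolist(),round(d["score"],2)) for d in arm.recognise(n,l)][:3])
print(arm.observe())
E
```

```text
pics
top 415.0363343246038 -0.00018727325470149534 [[0.018, 0.992, -0.123, 0.403], [-1.0, 0.017, -0.011, -0.008], [-0.008, 0.123, 0.992, 1.306], [0.0, 0.0, 0.0, 1.0]]
foot []
platter [([247.0, 176.0, 69.0, 72.0], 0.56)]
spokes [([250.0, 175.0, 77.0, 78.0], 0.66)]
dish [([320.0, 123.0, 18.0, 19.0], 0.82), ([275.0, 176.0, 22.0, 22.0], 0.64), ([267.0, 126.0, 18.0, 20.0], 0.6)]
pot [([288.0, 216.0, 18.0, 20.0], 0.55)]
brush [([245.0, 207.0, 22.0, 18.0], 0.83), ([335.0, 202.0, 22.0, 14.0], 0.23)]
tin [([339.0, 200.0, 18.0, 18.0], 0.8), ([408.0, 242.0, 33.0, 24.0], 0.46)]
comb [([207.0, 154.0, 32.0, 40.0], 0.57)]
bottle [([108.0, 202.0, 26.0, 21.0], 0.92), ([288.0, 214.0, 18.0, 24.0], 0.2)]
tumbler [([408.0, 244.0, 34.0, 26.0], 0.62), ([243.0, 174.0, 83.0, 73.0], 0.26)]
scene 512.3339799316831 -0.12538955300553753 [[0.724, -0.542, 0.427, 1.188], [0.69, 0.567, -0.45, -0.697], [0.001, 0.62, 0.784, 1.243], [0.0, 0.0, 0.0, 1.0]]
foot [([261.0, 170.0, 10.0, 12.0], 0.53)]
platter [([240.0, 180.0, 74.0, 64.0], 0.95), ([333.0, 182.0, 20.0, 38.0], 0.25)]
spokes [([247.0, 170.0, 76.0, 67.0], 0.6)]
d
[... 439 characters left out ...]
)]
{'time': 1.1, 'joints': array([ 1.26939672,  0.33220875, -0.064718  ,  1.46009959,  0.02158901,
        1.34989952, -0.08848461]), 'qd': array([ 0.00091233, -0.00026036,  0.00046155, -0.00199496,  0.00162861,
       -0.00087807, -0.0004052 ]), 'joint_torque': array([-4.41400898e-04, -6.25244522e+01,  4.82155394e-02, -3.91830611e+01,
        1.62135257e-02,  1.79988208e-03,  3.04055891e-05]), 'ee_pos': array([ 0.17203707, -0.60087587,  0.25033229]), 'tool_rot': array([ 7.98509159e-01, -6.01982658e-01,  4.16668043e-05,  9.06389801e-06]), 'contact_force': array([ 0.28697029, -0.12616053,  0.76980795]), 'ft_torque': array([ 0.02321493, -0.02655595, -0.00695124]), 'width': 0.08485908564210097}
```

```bash
python3 - <<'E'
from h import *
a=cv2.imread("pics/top0.png")[110:270,190:370]; b=cv2.imread("pics/scene0.png")[140:310,200:370]
cv2.imwrite("pics/topc.png",cv2.resize(a,None,fx=4.2,fy=3.7*4.2/3.7*0.88,interpolation=2) if 0 else cv2.resize(a,None,fx=3.7,fy=3.7,interpolation=2))
cv2.imwrite("pics/scc.png",cv2.resize(b,None,fx=3.5,fy=3.5,interpolation=2))
E
```

```text
(no output)
```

View pics/topc.png

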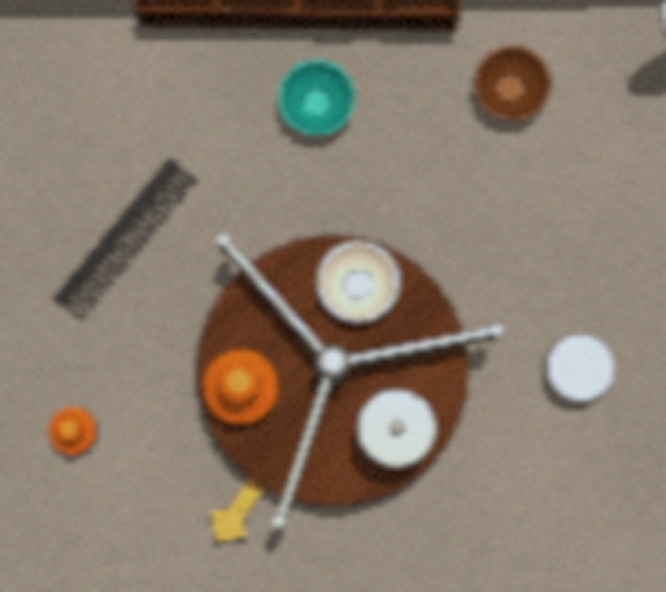

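View pics/scc.png

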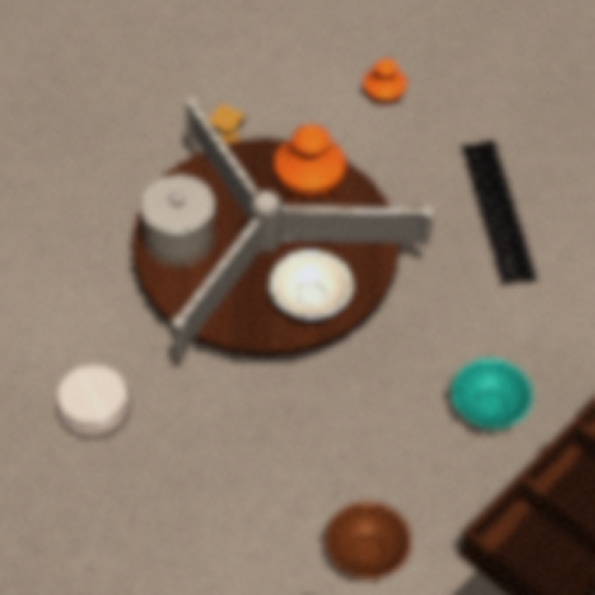

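View pics/top0.png

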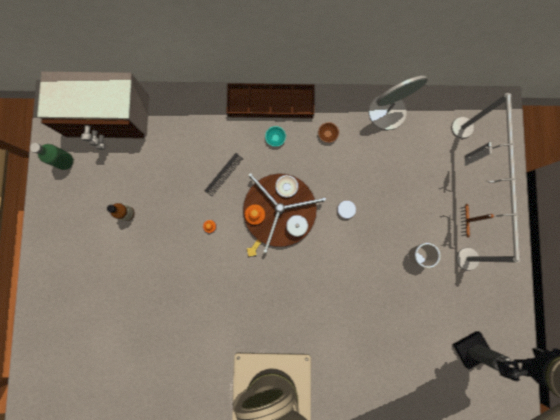

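The white dish (full top picture about (287,186)) sits in the rear bay of the platter. The turquoise one (275,137) and the brown one (328,133) stand off the turntable and are the wrong colour, so the white one is meant. The crop above confirms it. The brass pointer is at about (252,252). The larger brush rides on the platter.

```bash
python3 - <<'E'
from h import *
T=lambda u,v:(190+(u+.5)/3.7-.5,110+(v+.5)/3.7-.5)
S=lambda u,v:(200+(u+.5)/3.5-.5,140+(v+.5)/3.5-.5)
hub=unproj("top",T(332,362),.082)[0]; print("hub top",hub, "scene",unproj("scene",S(267,203),.082)[0])
plc=unproj("top",T(332,371),.030)[0]; print("platter c",plc)
o=hub
for nm,n,q,z in [("ptr","top",T(229,526),.014),("ptr","scene",S(227,122),.014),("ptrtip","top",T(222,538),.014),
 ("dish","top",T(359,283),.05),("dish","scene",S(311,283),.05),
 ("spA","top",T(223,240),.072),("spB","top",T(498,330),.072),("spC","top",T(279,522),.072),
 ("spA","scene",S(430,211),.072),("spB","scene",S(177,330),.072),("spC","scene",S(192,103),.072),
 ("pot","top",T(397,428),.09),("brush","top",T(239,383),.088),("tin","top",T(580,369),.026),("comb1","top",T(175,165),.005),("comb2","top",T(66,308),.005)]:
    p=unproj(n,q,z)[0]; d=p-o; print(nm,n,p.round(3),"r",round(np.hypot(*d[:2]),3),"ang",round(np.degrees(np.arctan2(d[1],d[0])),1))
E
```

```text
hub top [ 0.54837955 -0.01413094  0.082     ] scene [ 0.55624235 -0.0166      0.082     ]
platter c [ 0.54699397 -0.01450642  0.03      ]
ptr top [0.417 0.069 0.014] r 0.156 ang 147.6
ptr scene [0.428 0.067 0.014] r 0.145 ang 146.1
ptrtip top [0.407 0.075 0.014] r 0.167 ang 147.8
dish top [ 0.618 -0.036  0.05 ] r 0.073 ang -17.0
dish scene [ 0.623 -0.034  0.05 ] r 0.077 ang -15.0
spA top [0.648 0.077 0.072] r 0.135 ang 42.2
spB top [ 0.578 -0.148  0.072] r 0.137 ang -77.5
spC top [0.42  0.026 0.072] r 0.134 ang 162.6
spA scene [0.655 0.077 0.072] r 0.14 ang 40.5
spB scene [ 0.588 -0.154  0.072] r 0.145 ang -74.2
spC scene [0.426 0.025 0.072] r 0.128 ang 162.1
pot top [ 0.496 -0.066  0.09 ] r 0.074 ang -135.2
brush top [0.53  0.06  0.088] r 0.076 ang 104.3
tin top [ 0.553 -0.222  0.026] r 0.208 ang -88.8
comb1 top [0.727 0.124 0.005] r 0.226 ang 37.8
comb2 top [0.6   0.214 0.005] r 0.234 ang 77.2
```

```bash
cat >> h.py <<'E'
from scipy.spatial.transform import Rotation as R
def rows(targets,start=None):
    s=arm.observe(); Rt=R.from_quat(s["tool_rot"]); p0=s["ee_pos"] if start is None else np.array(start)
    for t in targets: print((Rt.inv().apply(np.array(t)-p0)/.05).round(2).tolist())
AX=np.array([.551,-.0155])
def arc(r,d,z): return [*(AX+r*np.array([np.cos(np.radians(d)),np.sin(np.radians(d))])),z]
E
python3 - <<'E'
from h import *
g=arc(.13,-96,.25); print(g); rows([g, arc(.13,-96,.065)])
E
```

```text
[np.float64(0.5374112997752051), np.float64(-0.1447878463978755), 0.25]
[-6.76, -9.54, 0.01]
[-6.76, -9.54, 3.71]
```

Call:
{"fn": "carry_out", "kwargs": {"commands": [[-0.5,-0.7,0,0,0,0,0],[-1.1,-1.6,0,0,0,0,0],[-1.7,-2.4,0,0,0,0,0],[-2.3,-3.3,0,0,0,0,0],[-2.9,-4.1,0,0,0,0,0],[-3.5,-5.0,0,0,0,0,0],[-4.1,-5.8,0,0,0,0,0],[-4.6,-6.5,0,0,0,0,0]]}}

```text
time: 2.1
ee_pos: [0.4223, -0.2886, 0.2506]
tool_rot: [0.799, -0.602, 0.0, 0.0]
contact_force: [0.3, -0.1, -0.8]
width: -0.0002
```

Call:
{"fn": "carry_out", "kwargs": {"commands": [[-0.6,-0.8,0,0,0,0,0],[-1.1,-1.6,0,0,0,0,0],[-1.7,-2.4,0,0,0,0,0],[-2.1,-3.0,0,0,0,0,0],[-2.16,-3.04,0,0,0,0,0],[-2.16,-3.04,0,0,0,0,0]]}}

```text
time: 2.85
ee_pos: [0.5373, -0.1451, 0.2502]
tool_rot: [0.798, -0.602, -0.0, 0.0]
contact_force: [-0.0, -1.1, -0.1]
width: 0.0001
```

```bash
python3 - <<'E'
from h import *
s=arm.observe(); print(s["time"],s["ee_pos"],s["tool_rot"],s["width"])
rows([arc(.13,-96,.25), arc(.13,-96,.065)])
im=shot("top","top1"); b=shot("scene","sc1")
cv2.imwrite("pics/c1.png",np.hstack([cv2.resize(im[110:310,190:390,::-1],(400,400)),cv2.resize(b[120:320,160:360,::-1],(400,400))]))
E
```

```text
2.85 [ 0.53728214 -0.14512969  0.25022122] [ 7.98461058e-01 -6.02046412e-01 -2.69057841e-05  2.36884763e-04] 6.065683009015381e-05
[-0.01, -0.0, 0.0]
[-0.01, -0.01, 3.7]
```

View pics/c1.png

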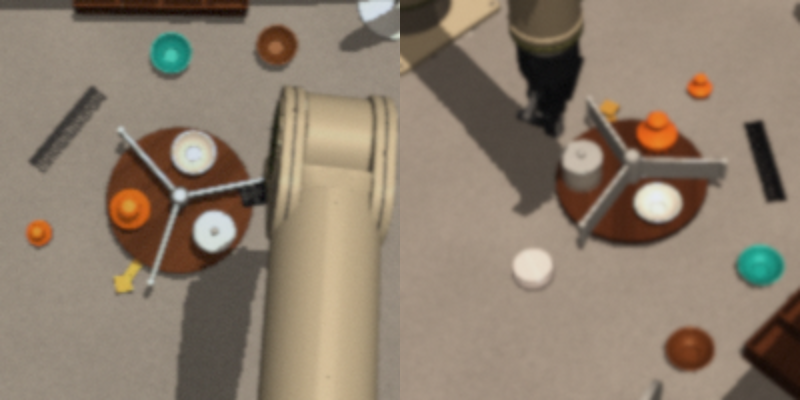

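The picture shows the gripper closed above the gap beside spoke B, with the turntable untouched. I'm lowering it on the clockwise side of that spoke.

Call:
{"fn": "carry_out", "kwargs": {"commands": [[0,0,0.8,0,0,0,0],[0,0,1.6,0,0,0,0],[0,0,2.4,0,0,0,0],[0,0,3.1,0,0,0,0],[0,0,3.6,0,0,0,0],[0,0,3.7,0,0,0,0],[0,0,3.7,0,0,0,0]]}}

```text
time: 3.82
ee_pos: [0.5377, -0.1454, 0.066]
tool_rot: [0.798, -0.602, 0.0, 0.0]
contact_force: [-0.5, -0.4, 0.9]
width: -0.0001
```

```bash
python3 - <<'E'
from h import *
s=arm.observe(); print(s["ee_pos"],s["contact_force"])
c=s["ee_pos"].copy()
angs=np.arange(-92,61,4.0)
print(len(angs))
st=c
for i in range(0,len(angs),8):
    t=[arc(.13,a,.065) for a in angs[i:i+8]]; print("from",i,angs[i]); rows(t,st); st=t[-1]
E
```

```text
[ 0.53765253 -0.14541051  0.06595845] [-0.52529615 -0.36734678  0.89818113]
39
from 0 -92.0
[0.05, -0.17, 0.02]
[0.1, -0.34, 0.02]
[0.14, -0.52, 0.02]
[0.16, -0.7, 0.02]
[0.17, -0.88, 0.02]
[0.17, -1.06, 0.02]
[0.16, -1.24, 0.02]
[0.13, -1.42, 0.02]
from 8 -60.0
[-0.04, -0.18, 0.0]
[-0.09, -0.35, 0.0]
[-0.15, -0.52, 0.0]
[-0.22, -0.69, 0.0]
[-0.31, -0.85, 0.0]
[-0.41, -1.0, 0.0]
[-0.51, -1.15, 0.0]
[-0.63, -1.29, 0.0]
from 16 -28.0
[-0.13, -0.13, -0.0]
[-0.26, -0.25, -0.0]
[-0.4, -0.36, -0.0]
[-0.56, -0.46, -0.0]
[-0.71, -0.55, -0.0]
[-0.88, -0.63, -0.0]
[-1.04, -0.7, -0.0]
[-1.22, -0.76, -0.0]
from 24 4.0
[-0.18, -0.04, -0.0]
[-0.35, -0.07, -0.0]
[-0.54, -0.09, -0.0]
[-0.72, -0.1, -0.0]
[-0.9, -0.09, -0.0]
[-1.08, -0.07, -0.0]
[-1.26, -0.04, -0.0]
[-1.43, 0.0, -0.0]
from 32 36.0
[-0.17, 0.06, -0.0]
[-0.34, 0.12, -0.0]
[-0.5, 0.2, -0.0]
[-0.66, 0.3, -0.0]
[-0.81, 0.4, -0.0]
[-0.95, 0.51, -0.0]
[-1.09, 0.63, -0.0]
```

Call:
{"fn": "carry_out", "kwargs": {"commands": [[0.05,-0.17,0,0,0,0,0],[0.1,-0.34,0,0,0,0,0],[0.14,-0.52,0,0,0,0,0],[0.16,-0.7,0,0,0,0,0],[0.17,-0.88,0,0,0,0,0],[0.17,-1.06,0,0,0,0,0],[0.16,-1.24,0,0,0,0,0],[0.13,-1.42,0,0,0,0,0]]}}

```text
time: 4.82
ee_pos: [0.6081, -0.1311, 0.0652]
tool_rot: [0.798, -0.602, -0.0, 0.0]
contact_force: [-0.8, 0.6, -0.7]
width: 0.0001
```

Call:
{"fn": "carry_out", "kwargs": {"commands": [[-0.04,-0.18,0,0,0,0,0],[-0.09,-0.35,0,0,0,0,0],[-0.15,-0.52,0,0,0,0,0],[-0.22,-0.69,0,0,0,0,0],[-0.31,-0.85,0,0,0,0,0],[-0.41,-1.0,0,0,0,0,0],[-0.51,-1.15,0,0,0,0,0],[-0.63,-1.29,0,0,0,0,0]]}}

```text
time: 5.82
ee_pos: [0.6613, -0.083, 0.0653]
tool_rot: [0.798, -0.602, 0.0, 0.0]
contact_force: [-0.7, -0.6, -0.1]
width: -0.0002
```

```bash
python3 - <<'E'
from h import *
s=arm.observe(); d=s["ee_pos"][:2]-AX; print(s["time"],s["ee_pos"],s["contact_force"],np.hypot(*d),np.degrees(np.arctan2(d[1],d[0])))
im=shot("top","top2"); b=shot("scene","sc2")
cv2.imwrite("pics/c2.png",np.hstack([cv2.resize(im[110:310,190:390,::-1],(400,400)),cv2.resize(b[120:320,160:360,::-1],(400,400))]))
E
```

```text
5.825 [ 0.66133463 -0.08295314  0.06532262] [-0.66907475 -0.57389861 -0.09480987] 0.1293199724981364 -31.43955329178042
```

View pics/c2.png

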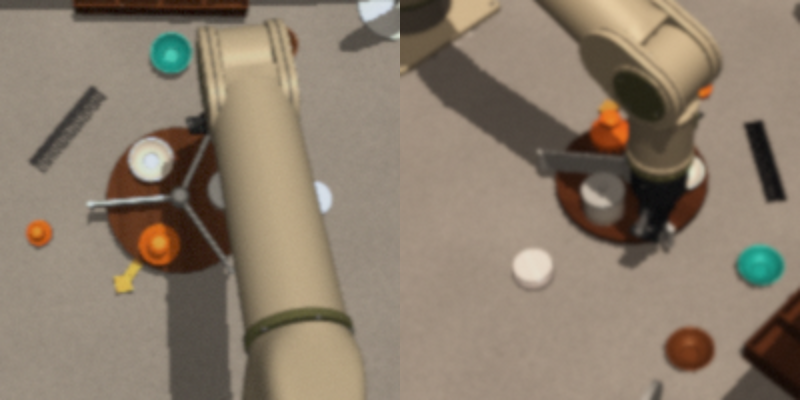

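The platter has turned about 53° counter-clockwise. The dish is now at upper left, about (150,160) in the crop, and everything is standing. I'll keep pushing.

Call:
{"fn": "carry_out", "kwargs": {"commands": [[-0.13,-0.13,0,0,0,0,0],[-0.26,-0.25,0,0,0,0,0],[-0.4,-0.36,0,0,0,0,0],[-0.56,-0.46,0,0,0,0,0],[-0.71,-0.55,0,0,0,0,0],[-0.88,-0.63,0,0,0,0,0],[-1.04,-0.7,0,0,0,0,0],[-1.22,-0.76,0,0,0,0,0]]}}

```text
time: 6.92
ee_pos: [0.6793, -0.0139, 0.0649]
tool_rot: [0.799, -0.602, -0.001, 0.001]
contact_force: [-7.0, -1.7, 2.2]
width: 0.0
```

Call:
{"fn": "carry_out", "kwargs": {"commands": [[-0.18,-0.04,0,0,0,0,0],[-0.35,-0.07,0,0,0,0,0],[-0.54,-0.09,0,0,0,0,0],[-0.72,-0.1,0,0,0,0,0],[-0.9,-0.09,0,0,0,0,0],[-1.08,-0.07,0,0,0,0,0],[-1.26,-0.04,0,0,0,0,0],[-1.43,0.0,0,0,0,0,0]]}}

```text
time: 7.92
ee_pos: [0.6608, 0.0551, 0.0653]
tool_rot: [0.799, -0.602, 0.0, -0.0]
contact_force: [0.1, 0.1, -1.0]
width: -0.0002
```

Call:
{"fn": "carry_out", "kwargs": {"commands": [[-0.17,0.06,0,0,0,0,0],[-0.34,0.12,0,0,0,0,0],[-0.5,0.2,0,0,0,0,0],[-0.66,0.3,0,0,0,0,0],[-0.81,0.4,0,0,0,0,0],[-0.95,0.51,0,0,0,0,0],[-1.09,0.63,0,0,0,0,0],[-1.09,0.63,0,0,0,0,0]]}}

```text
time: 8.93
ee_pos: [0.6152, 0.0992, 0.0655]
tool_rot: [0.799, -0.602, -0.0, -0.0]
contact_force: [1.3, -0.1, 0.4]
width: 0.0002
```

```bash
python3 - <<'E'
from h import *
s=arm.observe(); d=s["ee_pos"][:2]-AX; print(s["time"],s["ee_pos"],s["contact_force"],np.hypot(*d),np.degrees(np.arctan2(d[1],d[0])))
im=shot("top","top3"); b=shot("scene","sc3")
for n in("top","scene"): print(n,[(np.round(d["rect"]).tolist(),round(d["score"],2)) for d in arm.recognise(n,"dish")][:4])
cv2.imwrite("pics/c3.png",np.hstack([cv2.resize(im[110:310,190:390,::-1],(400,400)),cv2.resize(b[120:320,160:360,::-1],(400,400))]))
st=arc(.13,60,.065)
rows([arc(.13,a,.065) for a in (63,66,69,72,75,78,81)],st)
E
```

```text
8.925 [0.61518886 0.09923447 0.06546979] [ 1.25751656 -0.13376992  0.39948276] 0.13146941833628867 60.77491602827788
top [([320.0, 121.0, 21.0, 24.0], 0.85), ([266.0, 126.0, 19.0, 20.0], 0.63), ([107.0, 204.0, 28.0, 17.0], 0.24)]
scene [([294.0, 283.0, 27.0, 24.0], 0.9), ([267.0, 176.0, 20.0, 20.0], 0.6)]
[-0.1, 0.1, -0.0]
[-0.19, 0.2, -0.0]
[-0.27, 0.31, -0.0]
[-0.35, 0.42, -0.0]
[-0.42, 0.53, -0.0]
[-0.49, 0.65, -0.0]
[-0.55, 0.77, -0.0]
```

View pics/c3.png

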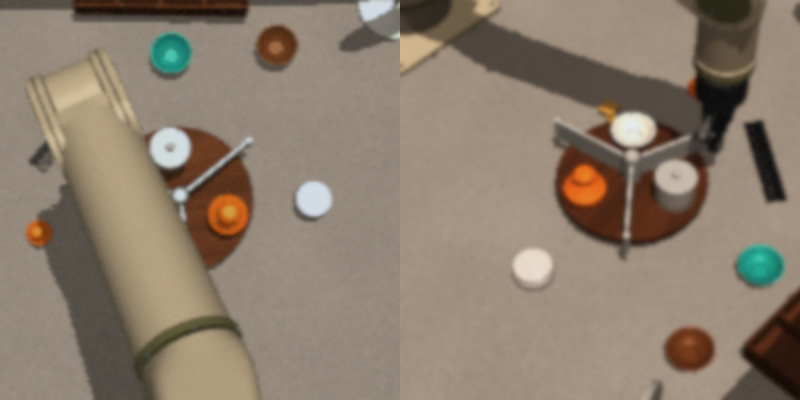

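The pictures show the dish near the pointer, with about 18° still to go. Everything is upright. I'll measure exactly from the spoke tip and the dish.

```bash
python3 - <<'E'
from h import *
def rep(nm,n,uv,z):
    p=unproj(n,uv,z)[0]; d=p[:2]-AX; print(nm,n,p.round(3),round(np.hypot(*d),3),round(np.degrees(np.arctan2(d[1],d[0])),1))
c=lambda u,v,x,y:(x+(u+.5)/2-.5,y+(v+.5)/2-.5)
rep("tipC","top",c(249,142,190,110),.072)
rep("tipC","scene",c(626,236),.072) if 0 else rep("tipC","scene",c(626-400,236,160,120),.072)
rep("tipA","scene",c(558-400,124,160,120),.072)
rep("dish","scene",c(633-400,128,160,120),.05); rep("pot","top",c(170,146,190,110),.09)
rep("dish0","scene",(288.5,220.6),.05); rep("ptr","scene",(264.5,174.5),.014);rep("ptr","top",(251.6,251.8),.014)
E
```

```text
tipC top [ 0.633 -0.118  0.072] 0.131 -51.5
tipC scene [ 0.642 -0.12   0.072] 0.138 -49.0
tipA scene [ 0.428 -0.043  0.072] 0.126 -167.2
dish scene [0.502 0.042 0.05 ] 0.076 130.2
pot top [0.621 0.001 0.09 ] 0.072 13.1
dish0 scene [ 0.623 -0.034  0.05 ] 0.075 -14.6
ptr scene [0.428 0.067 0.014] 0.148 146.2
ptr top [0.417 0.069 0.014] 0.159 147.7
```

Call:
{"fn": "carry_out", "kwargs": {"commands": [[-0.1,0.1,0,0,0,0,0],[-0.19,0.2,0,0,0,0,0],[-0.27,0.31,0,0,0,0,0],[-0.35,0.42,0,0,0,0,0],[-0.4,0.49,0,0,0,0,0],[-0.44,0.55,0,0,0,0,0],[-0.44,0.55,0,0,0,0,0]]}}

```text
time: 10.0
ee_pos: [0.583, 0.1118, 0.0653]
tool_rot: [0.798, -0.602, -0.0, 0.0]
contact_force: [-0.1, -0.1, 0.1]
width: -0.0001
```

```bash
python3 - <<'E'
from h import *
s=arm.observe(); d=s["ee_pos"][:2]-AX; print(s["time"],s["ee_pos"],s["contact_force"],np.hypot(*d),np.degrees(np.arctan2(d[1],d[0])))
rows([arc(.14,66,.065),arc(.15,60,.25),[.5,-.35,.25]])
E
```

```text
10.0 [0.58302854 0.11176348 0.06526459] [-0.13524773 -0.06122363  0.06487508] 0.1312319366762014 75.87367947130367
[0.12, -0.48, 0.01]
[0.19, -0.84, -3.69]
[8.42, 4.14, -3.69]
```

Call:
{"fn": "carry_out", "kwargs": {"commands": [[0.06,-0.25,0,0,0,0,0],[0.12,-0.48,-0.3,0,0,0,0],[0.12,-0.48,-1.2,0,0,0,0],[0.12,-0.48,-2.2,0,0,0,0],[0.12,-0.48,-3.2,0,0,0,0],[0.12,-0.48,-3.7,0,0,0,0],[0.8,0.0,-3.7,0,0,0,0],[1.8,0.5,-3.7,0,0,0,0]]}}

```text
time: 11.0
ee_pos: [0.5845, 0.019, 0.2509]
tool_rot: [0.799, -0.601, 0.0, -0.001]
contact_force: [0.7, -0.2, 0.2]
width: -0.0
```

Call:
{"fn": "carry_out", "kwargs": {"commands": [[0.9,0.5,0,0,0,0,0],[1.9,1,0,0,0,0,0],[2.9,1.5,0,0,0,0,0],[3.9,2,0,0,0,0,0],[4.9,2.5,0,0,0,0,0],[5.9,3,0,0,0,0,0],[6.6,3.6,0,0,0,0,0],[6.6,3.6,0,0,0,0,0]]}}

```text
time: 12.0
ee_pos: [0.4998, -0.3534, 0.25]
tool_rot: [0.796, -0.605, -0.0, 0.001]
contact_force: [0.1, -0.1, 0.9]
width: -0.0003
```

```bash
python3 - <<'E'
from h import *
print(arm.observe()["ee_pos"])
im=shot("top","top4"); b=shot("scene","sc4")
cv2.imwrite("pics/c4.png",np.hstack([cv2.resize(im[160:260,230:330,::-1],(400,400),interpolation=2),cv2.resize(b[150:250,220:320,::-1],(400,400),interpolation=2)]))
E
```

```text
[ 0.49975858 -0.3533755   0.24997819]
```

View pics/c4.png

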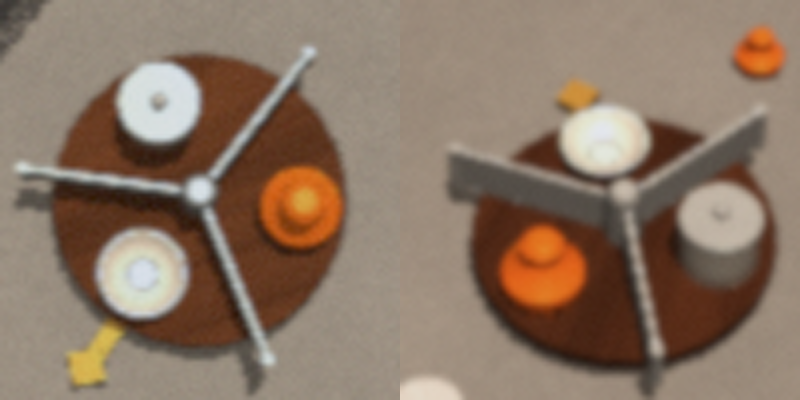

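```bash
python3 - <<'E'
from h import *
c=lambda u,v,x,y:(x+(u+.5)/4-.5,y+(v+.5)/4-.5)
t=lambda u,v,z:unproj("top",c(u,v,230,160),z)[0][:2]; s=lambda u,v,z:unproj("scene",c(u-400,v,220,150),z)[0][:2]
for nm,ax,d,p in [("top",t(200,192,.082),t(142,274,.05),t(87,367,.012)),("scene",s(625,190,.082),s(604,140,.052),s(578,97,.014)),("top/platc",t(200,201,.03),t(142,274,.05),t(87,367,.012))]:
    a=p-ax; a/=np.hypot(*a); e=d-ax; print(nm,ax,d,p,"along",e@a,"off(+=ccw)",a[0]*e[1]-a[1]*e[0], "deg p",np.degrees(np.arctan2(a[1],a[0])))
# dish rim fit from white mask in top
im=cv2.imread("pics/top4.png")[160:260,230:330]; hsv=cv2.cvtColor(im,cv2.COLOR_BGR2HSV)
y=((hsv[...,0]>18)&(hsv[...,0]<32)&(hsv[...,1]>110)&(hsv[...,2]>120)).astype(np.uint8)
pts=np.argwhere(y)[:,::-1]; print(len(pts),pts.mean(0),pts.min(0),pts.max(0))
w=((hsv[...,2]>150)&(hsv[...,1]<90)).astype(np.uint8); n,l,st,ce=cv2.connectedComponentsWithStats(w)
print([(a.tolist(),b.round(1).tolist()) for a,b in zip(st,ce) if a[4]>60])
E
```

```text
top [ 0.54793834 -0.01491056] [0.48845635 0.02780938] [0.4181691  0.07004748] along 0.07316494750191302 off(+=ccw) -0.003160804087057316 deg p 146.78781329114494
scene [ 0.5548069  -0.01530769] [0.49346394 0.02666626] [0.42528894 0.06782112] along 0.07429653286500912 off(+=ccw) -0.0021898087822058293 deg p 147.30634147105894
top/platc [ 0.54710249 -0.01530934] [0.48845635 0.02780938] [0.4181691  0.07004748] along 0.0727033432436636 off(+=ccw) -0.0035801817773687405 deg p 146.49454150775864
122 [27.80327869 85.        ] [17 48] [77 95]
[([0, 0, 100, 100, 5076], [47.6, 48.3]), ([0, 0, 61, 100, 2265], [22.2, 49.0]), ([50, 0, 50, 100, 2220], [84.5, 49.6]), ([24, 57, 23, 22, 390], [35.1, 67.8])]
```

The dish is about 3 mm from the pointer line in both views (limit 14 mm). All three riders stand upright in their bays, and the hand is clear at z = 0.25.

```bash
python3 -c "
from cell import arm
print(arm.finish_job())"
```

```text
the job is handed in; nothing more can be done
None
```

I turned the turntable about 162° counter-clockwise by pushing one spoke near its end with the closed fingertip. That brought the white dish to the brass pointer, and I handed the job in at about 12 s of the 54 s allowed.

**Final checks:**
- **Dish position:** its centre is about 3 mm from the pointer line in the top camera and about 2 mm in the scene camera, on the pointer's side (limit 14 mm). It sits about 73–74 mm from the axis.
- **Riders:** the dish, pot and brush stand upright in their bays.
- **Hand:** it was clear of everything, with the TCP at z = 0.25 m.

**Caveats:**
- **Force:** one reading mid-push was about 7 N at the wrist. The other readings I took were near zero (up to about 1.3 N), all under the 25 N limit.
- **Camera agreement:** the two cameras differ by about 7 mm in absolute position, but their measurements relative to the pointer agree to about 1 mm.
- **Bystanders:** I judged them by eye. The tin and comb looked unmoved during the push. I did not measure them again at the end, and the bottle and tumbler were outside the later crops, though the hand never worked near either.

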